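# Set the stirrer to its second speed and start it

## Robot

A 6-joint arm with a two-finger parallel gripper is mounted at the origin on the work surface. World frame = base frame: x ahead of the robot, y to its left, z up, the work surface at z = 0. Lengths are in m, angles in rad, forces in N, time in s.
With the tool pointing down it reaches from about 0.3 to 0.775 m from the base axis. Payload 14.6 kg.
Tool frame: the origin (TCP) lies on the mounting face of the last link; the fingertips stand 199 mm ahead of it and the grasp point (between the pads) lies 180 mm ahead of it; z points along the fingers, y is the direction in which the jaws open and shut (so a half turn about z gives the same grasp; the last joint's range is limited). The gripper opens to 94 mm and grips with 3 to 60 N. Pads are 16 mm wide; open, the fingers measure 119 mm over their backs; the gripper's body (75 mm by 177 mm) begins 78 mm behind the grasp point.
Start: joints at [-1.192, 0.3, 1.521, -0, 1.321, -0.067], TCP at [0.237, -0.496, 0.405] pointing down, gripper open.
Joint ranges: [-3.03, 3.03], [-0.79, 2.21], [0.23, 2.52], [-1.04, 4.18], [0, 3.07], [-2.55, 2.55]. Speed limits (rad/s): [2.22, 2.22, 2.57, 3.14, 3.14, 3.14].

## Interface

Orientations are given as [roll, pitch, yaw] about the fixed x, y, z axes, in that order (R = Rz(yaw) Ry(pitch) Rx(roll)).
In Python, from station import sensors, vision, job gives the robot as it stands. The module is installed in compiled form; this text tells all that it offers.
- The arm moves only by the tool arm_command, never from a script. Its argument "plan" is one flat list of numbers, 5 for each row, row after row: the closure, from -1 (fully open) to 1 (shut), so that 0 is half open, then the shift along the world's x, y, z scaled (see below), then the turn about the world's z scaled (see below). A call has 1 to 20 rows; each row is the pose to reach, as a shift and turn from the pose commanded when the call began; what a row does not reach only later rows make up. The controller multiplies each number of a shift by 400 mm and each number of a turn by 120 degrees. A row lasts 1/10 s, in which the tool goes at most 50 mm and 8.59 degrees, less where a joint would pass 70% of its speed; a pose out of reach is approached as far as the arm can. A call with a number of a shift or a turn outside -1 to 1 is refused whole. A call with a gripper value outside its range is refused whole. The fingers move at their own pace and stop on an object; "newtons" is the grip in N (left out, the last holds). Time passes only in rows, so rows that repeat a pose let the fingers close. It gives the time, the measured TCP pose, the force and the opening at its end, in the units of the state.
- sensors.get_obs(): the state, without advancing time (a new reading comes with each control period).
- vision.camera(name): name is "side" or "top"; returns the picture (400x640x3 uint8, blue, green, red); there is no depth.
- vision.camera_params(name): a dict with "intrinsics" (3x3 intrinsics, pixels), "rvec" (rotation vector, rad) and "tvec" (3), from world to camera coordinates, as OpenCV has them. Camera axes: x right, y down, z forward; pixel columns grow to the right and rows downward; lengths in m; the calibration is good to about 2 mm. A picture is of the moment at which its call begins. camera_params takes no time and is no camera call.
- job.hand_in(): hands the job in, once; it reports no verdict.
Trained networks look in the newest picture that a camera, given by its name, has taken for a name from the list of things; names that differ only in an ending like _2 or _b are one class to them, and where a whole thing is asked for, a point or a joint stands for the part that bears it (a point fixed in the world has none). Each returns a list of dicts, best first, with "confidence" (0 to 1); they miss things now and then, are a little off and sometimes report something else, mostly with a low value. They report only what shows in the picture. A call takes as long as a camera call.
- vision.search_frame(name, camera): "at" ([row, column] in pixels, amid what is visible of it).
- vision.silhouettes(name, camera): "mask" (400x640 bool, what is visible of it) and "at" ([row, column] in pixels, amid what is visible of it).
- vision.pinpoint(name, camera): "at" ([row, column] in pixels: a listed point, or the origin of a listed thing).
The state is a dict: "time_s": time; "qpos": joint angles; "joint_vel": joint speeds; "tau": joint torques, N m; "ee_pos": TCP position; "eef_rot": TCP orientation; "force": force on the tool from outside, world axes, zero at the start; "moment": the same for the moment, N m; "grip_width": finger opening in m.
Only numpy, scipy, OpenCV 4.12 (cv2) and the standard library are available. Lean on these libraries where they do the work, as an engineer would, in place of code of your own. Each camera call takes 0.05 s, during which the arm holds its last target.

## Task

The corked jar stands on one of the two plates of the stirrer, and each plate has its own two-stage speed lever in front of it. With the fingertips, push the lever of the jar's plate to the left, past its first detent and fully home against its second stop; then press the start button all the way down and let it come up again. Leave the other lever as it is, and do not lift or shift the jar, the steel beaker or anything else that stands about.

Things in the scene. Friction and masses are not known exactly. Their poses are not given: they have to be found in the camera images.
- stirrer: Fixed white two-place stirrer, a low box 220 (x) x 420 (y) x 80 mm high; origin at the centre of its underside on the bench; its front (-x) faces the robot, its +y is the robot's left; it may be turned up to about 12 degrees. On its flat top, a strip 75 mm in front of the centre carries, along y, the right lever's slot, the start button at the middle and the left lever's slot; behind them are two steel plates.
- plate_left (a point): Centre of the upper face of the left steel plate (disc of 124 mm diameter, 6 mm thick, top 86 mm above the bench), at (35, 120, 86) mm in the stirrer's frame; axes as the stirrer's.
- plate_right (a point): Centre of the upper face of the right steel plate, the same disc, at (35, -120, 86) mm in the stirrer's frame.
- lever_left (a joint): Slide of the left plate's lever, in m along the stirrer's +y (to the left): 0 = off end, 0.030 = seated in the first detent, 0.060 = second stop (hard end of the slot). It starts between 0 and 0.014. It has about 1 N of friction and stays where left; a sprung ball must be pushed over two humps, at 0.0225 and 0.0375, with about 6 N each.
- lever_right (a joint): The same for the right plate's lever, which also slides to the stirrer's +y.
- lever_left_grip (a point): Middle of the top face of the left lever's black paddle; moves with the lever. The paddle is 26 mm (stirrer x) x 14 mm (stirrer y, the direction of sliding) and 34 mm high, on a thin stem; its underside is 14 mm and its top 48 mm above the stirrer's top (128 mm above the bench). At joint value 0 it lies at (-75, 90, 128) mm in the stirrer's frame, at the second stop at (-75, 150, 128). Axes as the stirrer's.
- lever_right_grip (a point): The same for the right lever: at joint value 0 at (-75, -150, 128) mm in the stirrer's frame, at the second stop at (-75, -90, 128).
- start (a joint): Travel of the start button in m, downward: 0 = up, 0.006 = fully down. A spring brings it up again; fully down takes about 5 N.
- start_top (a point): Centre of the top face of the start button, a round black push button of 30 mm diameter in a grey housing, midway between the two lever slots at (-75, 0) mm in the stirrer's frame; when up it stands 22 mm above the stirrer's top (102 mm above the bench), its housing 12 mm; pressed straight down.
- jar: Closed amber glass jar with a cork, 60 mm diameter, 85 mm high in all, standing on one of the two plates; origin at the centre of its underside.
- beaker: Open steel beaker, about 68 mm diameter at the rim, 75 mm high, standing on the other plate; origin at the centre of its underside.
- stopper_deck: Loose cork stopper, 34 mm diameter, 26 mm high, standing on the stirrer's top between the plates; origin at the centre of its underside.
- stopper_bench: Loose cork stopper, 38 mm diameter, 30 mm high, on the bench; origin at the centre of its underside.
- spare_jar: A second corked amber jar, 64 mm diameter, 100 mm high, standing on the bench, not on the stirrer; origin at the centre of its underside.
- weight: Brass weight, a cylinder 36 mm in diameter and 35 mm high, on the bench; origin at the centre of its underside.
- spatula: Spatula 190 mm long lying on the bench to the right of the stirrer, along its own x.
- dish: White ceramic bowl, 90 mm diameter, 30 mm high, on the bench; origin at the centre of its underside.

How it is judged:
On the way, in this order (a step that is already met when the one before it is completed fails the run):
1. the lever of the jar's plate is home at its second stop, the start button not yet pressed (((horizontal distance between jar and plate_left below 0.045 m and value of joint lever_left above 0.055 m) or (horizontal distance between jar and plate_right below 0.045 m and value of joint lever_right above 0.055 m)) and value of joint start below 0.002 m), for 0.1 s.
2. the start button is pressed down (value of joint start above 0.0045 m), for 0.05 s.
At the end, for the whole second after the job is handed in: The lever of the plate on which the corked jar stands is within 5 mm of its second stop, the other lever is within 6 mm of where it began, the start button is up again, and the jar and beaker stand upright within 20 mm of where they began (((horizontal distance between jar and plate_left below 0.045 m and value of joint lever_left above 0.055 m and distance of lever_right_grip from where it was at the start of the episode below 0.006 m) or (horizontal distance between jar and plate_right below 0.045 m and value of joint lever_right above 0.055 m and distance of lever_left_grip from where it was at the start of the episode below 0.006 m)) and value of joint start below 0.002 m and distance of each of jar, beaker from where it was at the start of the episode below 0.02 m and angle between each of jar, beaker's own z axis and vertical below 0.1 rad); the robot touches nothing.
It fails at once if the start button is pressed before the lever of the jar's plate is home (value of joint start above 0.003 m and not ((horizontal distance between jar and plate_left below 0.045 m and value of joint lever_left above 0.055 m) or (horizontal distance between jar and plate_right below 0.045 m and value of joint lever_right above 0.055 m))).
It fails at once if the other lever is shifted by more than 6 mm ((horizontal distance between jar and plate_left below 0.045 m and distance of lever_right_grip from where it was at the start of the episode above 0.006 m) or (horizontal distance between jar and plate_right below 0.045 m and distance of lever_left_grip from where it was at the start of the episode above 0.006 m)).
It fails at once if the jar or the beaker is lifted, shifted by more than 20 mm or tipped (distance of any of jar, beaker from where it was at the start of the episode above 0.02 m or angle between any of jar, beaker's own z axis and vertical above 0.3 rad).
It fails at once if something else that stands about is lifted or shifted by more than 25 mm (distance of any of stopper_deck, stopper_bench, spare_jar, weight, spatula, dish from where it was at the start of the episode above 0.025 m).
It also fails if it takes over 42 s, if anything falls off the work surface, if the arm or the gripper's body presses on something with over 40 N, if the wrist force passes 120 N, or if a joint passes its speed limit or range.

## Working session

There is one attempt and no reset: what is moved stays moved. The work goes in short steps, Python scripts to look and compute and a tool call to move; the robot and the scene stay as the last step left them, time stands still between calls to the robot, and variables do not carry over. Pictures are saved under pics/ and viewed, and the job is handed in when it is done.

Besides the shell and the picture viewer there is one more tool, called after "Call:" by a JSON object that holds its "op" and its "data", one argument or row to a line. arm_command: Moves the arm, as the interface text tells. Its arguments: {"type":"object","properties":{"plan":{"type":"array"},"newtons":{"type":"number"}},"required":["plan"]}

```bash
mkdir -p pics; python3 - <<'E'
from station import sensors, vision
import cv2
print(sensors.get_obs())
for c in("top","side"):
    im=vision.camera(c); cv2.imwrite(f"pics/{c}0.png",im); print(vision.camera_params(c))
    for n in ["lever_left_grip","lever_right_grip","start_top","plate_left","plate_right","jar","beaker","stopper_deck","spare_jar","stirrer"]:
        print(c,n,[(r["at"],round(r["confidence"],2)) for r in vision.pinpoint(n,c)][:3])
E
```

```text
{'time_s': 0.0, 'qpos': array([-1.19157831e+00,  3.00475713e-01,  1.52156452e+00, -2.31963095e-05,
        1.32071541e+00, -6.66263419e-02]), 'joint_vel': array([ 0.00057024,  0.00040728,  0.00223791, -0.00193012,  0.00061305,
       -0.00043812]), 'tau': array([-2.00773713e-03, -5.31815743e+01, -3.52735770e+01,  7.07548088e-02,
        2.44024774e-02, -9.68717723e-05]), 'ee_pos': array([ 0.23714284, -0.49621662,  0.40409068]), 'eef_rot': array([-3.14043075e+00, -5.50104016e-05,  4.45850077e-01]), 'force': array([ 0.29552902,  0.04356877, -0.28270496]), 'moment': array([-0.03262872,  0.02040981,  0.03590888]), 'grip_width': 0.0937920331732965}
{'intrinsics': array([[519.44246531,   0.        , 325.27207086],
       [  0.        , 519.44246531, 194.00705283],
       [  0.        ,   0.        ,   1.        ]]), 'rvec': array([ 2.11409226, -2.15257431,  0.15048651]), 'tvec': array([0.01022649, 0.54726111, 1.20838697])}
top lever_left_grip []
top lever_right_grip [([180.9, 385.6], 0.65)]
top start_top [([186.7, 318.9], 0.66), ([191.2, 280.8], 0.25)]
top plate_left [([155.9, 265.1], 0.71
[... 359 characters left out ...]
     , 495.2869864 , 190.7324218 ],
       [  0.        ,   0.        ,   1.        ]]), 'rvec': array([ 0.16739952, -2.78627126,  1.28024144]), 'tvec': array([0.55369065, 0.11378409, 1.20114285])}
side lever_left_grip [([213.7, 319.4], 0.72)]
side lever_right_grip [([200.1, 263.7], 0.55), ([147.3, 320.3], 0.46), ([211.5, 322.1], 0.27)]
side start_top [([191.6, 322.5], 0.61)]
side plate_left [([235.8, 278.4], 0.88)]
side plate_right [([168.4, 277.7], 0.92)]
side jar [([165.3, 280.6], 0.94)]
side beaker [([232.1, 276.6], 0.95), ([143.5, 319.9], 0.24)]
side stopper_deck [([202.6, 262.9], 0.54)]
side spare_jar [([354.7, 311.5], 0.89)]
side stirrer [([226.2, 292.4], 0.67), ([139.2, 308.7], 0.6)]
```

View pics/top0.png

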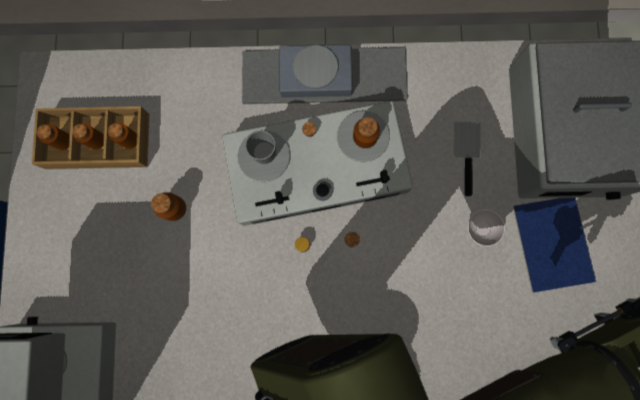

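View pics/side0.png

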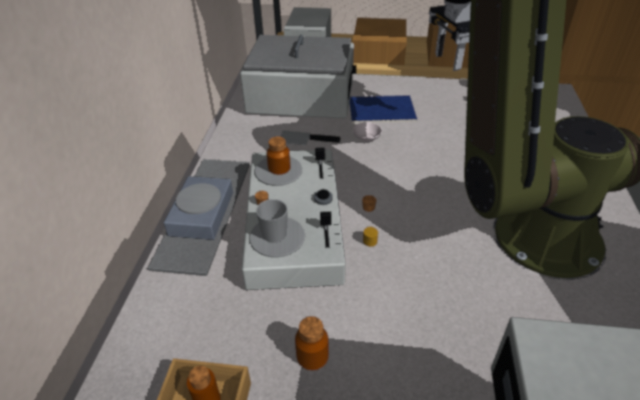

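The jar stands on the right plate (top view about (135,365)), so the right lever (around (180,380)) is the one to push. Next I fit the stirrer's pose.

```bash
cat > h.py <<'E'
import numpy as np, cv2
from scipy.optimize import least_squares
from station import sensors, vision
P={c:vision.camera_params(c) for c in("top","side")}
def proj(c,X):
    p=P[c]; return cv2.projectPoints(np.asarray(X,float).reshape(-1,1,3),p["rvec"],p["tvec"],p["intrinsics"],None)[0].reshape(-1,2)
def st(q,X):
    X=np.atleast_2d(np.array(X,float)); c,s=np.cos(q[2]),np.sin(q[2])
    return np.c_[q[0]+c*X[:,0]-s*X[:,1], q[1]+s*X[:,0]+c*X[:,1], X[:,2]]
L={"plate_left":(.035,.12,.086),"plate_right":(.035,-.12,.086),"start_top":(-.075,0,.102)}
E
python3 - <<'E'
from h import *
obs={"top":{"start_top":(186.7,318.9),"plate_left":(155.9,265.1),"plate_right":(136.3,366.5)},
"side":{"start_top":(191.6,322.5),"plate_left":(235.8,278.4),"plate_right":(168.4,277.7)}}
def f(q):
    r=[]
    for c in obs:
        for n in obs[c]:
            r+=list(proj(c,st(q,L[n]))[0]-np.array(obs[c][n])[::-1])
    return r
s=least_squares(f,[.55,0,0],loss="soft_l1"); print(s.x,np.round(s.fun,1)); q=s.x
for c,(x,y) in {"top":(215,95),"side":(235,120)}.items():
    im=cv2.imread(f"pics/{c}0.png")
    k=4
    cr=cv2.resize(im[y:y+140 if c=="top" else y+175,x:x+200],None,fx=k,fy=k,interpolation=cv2.INTER_CUBIC)[:600]
    def d(X,col):
        pts=[(proj(c,X)-[x,y]+.5)*k-.5]
        cv2.polylines(cr,[np.int32(np.round(p)) for p in pts],True,col,1)
    d(st(q,[(-.11,-.21,.08),(.11,-.21,.08),(.11,.21,.08),(-.11,.21,.08)]),(0,255,0))
    t=np.linspace(0,2*np.pi,40)
    for a,b,z,r in[(.035,.12,.086,.062),(.035,-.12,.086,.062),(-.075,0,.102,.015)]:
        d(st(q,np.c_[a+r*np.cos(t),b+r*np.sin(t),0*t+z]),(0,0,255))
    for y0 in(-.15,.09):
        for v,col in((0,(255,0,0)),(.014,(255,0,255))):
            yy=y0+v; d(st(q,[(-.088,yy-.007,.128),(-.062,yy-.007,.128),(-.062,yy+.007,.128),(-.088,yy+.007,.128)]),col)
    cv2.imwrite(f"pics/{c}fit1.png",cr)
E
```

```text
[0.62142771 0.01864369 0.18056682] [ 3.8  3.2 -1.3 -0.  -2.9 -0.2  0.1 -0.2 -1.7 -1.7  0.2 -0.2]
```

View pics/topfit1.png

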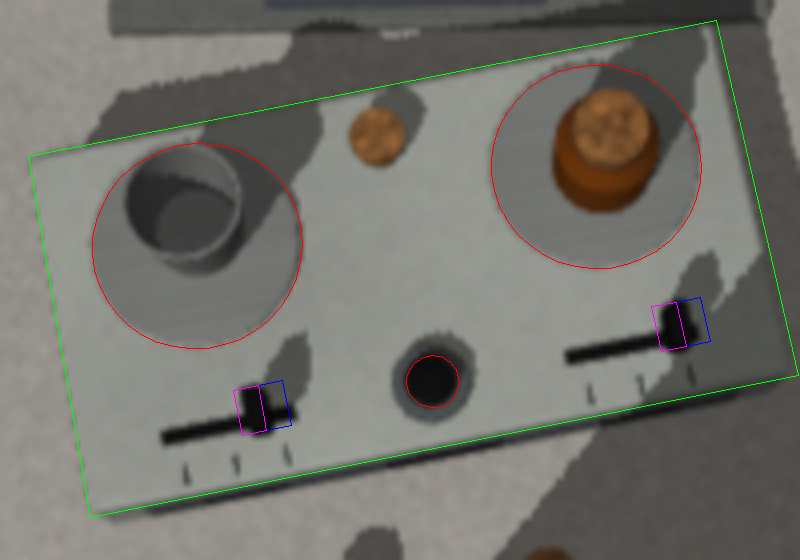

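View pics/sidefit1.png

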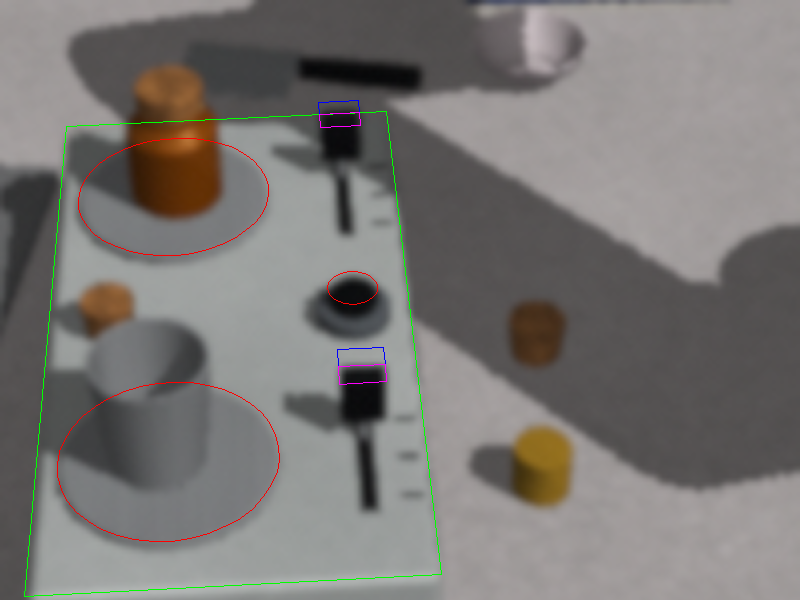

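The fit matches both pictures to within 1–2 mm. The right lever is at about 0.010. Jaws closed, turned across the slide direction, gives a stiff 25 mm pushing face.

```bash
python3 - <<'E'
from h import *
q=[.6214,.0186,.1806]; o=sensors.get_obs(); p=o["ee_pos"]
print("turn",(np.pi/2+q[2]-o["eef_rot"][2])/np.radians(120))
for n,X in dict(pre=(-.075,-.172,.301),end=(-.075,-.101,.301),btn=(-.075,0,.301)).items():
    w=st(q,X)[0]; print(n,w,(w-p)/.4, np.hypot(*w[:2]))
E
```

```text
turn 0.6233880003407467
pre [ 0.57851441 -0.1640741   0.301     ] [ 0.85345886  0.83042824 -0.2591347 ] 0.6013312131045331
end [ 0.5657614  -0.09422883  0.301     ] [ 0.82157634  1.00504139 -0.2591347 ] 0.5735547330871194
btn [0.54761979 0.00512851 0.301     ] [ 0.77622233  1.25343476 -0.2591347 ] 0.54764380662533
```

Call:
{"op": "arm_command", "data": {
  "plan": [1, 0.853, 0.81, 0, 0.623, 1, 0.853, 0.81, 0, 0.623, 1, 0.853, 0.81, 0, 0.623, 1, 0.853, 0.81, 0, 0.623, 1, 0.853, 0.81, 0, 0.623, 1, 0.853, 0.81, 0, 0.623, 1, 0.853, 0.81, 0, 0.623, 1, 0.853, 0.81, 0, 0.623, 1, 0.853, 0.81, 0, 0.623, 1, 0.853, 0.81, 0, 0.623, 1, 0.853, 0.81, 0, 0.623, 1, 0.853, 0.81, 0, 0.623, 1, 0.853, 0.81, 0, 0.623, 1, 0.853, 0.81, 0, 0.623, 1, 0.853, 0.81, 0, 0.623, 1, 0.853, 0.81, 0, 0.623],
  "newtons": 40
}}

```text
time_s: 2.7
ee_pos: [0.5781, -0.1727, 0.4048]
eef_rot: [3.141, 0.0, 1.75]
force: [-0.1, 0.2, 0.0]
grip_width: 0.0008
```

```bash
python3 - <<'E'
from h import *
for c,(x,y) in {"top":(215,75),"side":(235,80)}.items():
    im=vision.camera(c)
    cv2.imwrite(f"pics/{c}2.png",cv2.resize(im[y:y+150,x:x+200],None,fx=4,fy=4,interpolation=cv2.INTER_CUBIC))
q=[.6214,.0186,.1806]; o=sensors.get_obs(); p=o["ee_pos"]
print(p,o["eef_rot"],o["grip_width"],o["force"],o["time_s"])
for n,X in dict(pre=(-.075,-.172,.301),end=(-.075,-.101,.301),btn=(-.075,0,.301)).items():
    w=st(q,X)[0]; print(n,w,(w-p)/.4)
E
```

```text
[ 0.57819366 -0.17246135  0.4047349 ] [3.14148186e+00 6.65287054e-05 1.75024459e+00] 0.0006005242816610287 [-0.55932536 -0.42838038  0.04492303] 2.8
pre [ 0.57851441 -0.1640741   0.301     ] [ 0.00080186  0.02096813 -0.25933725]
end [ 0.5657614  -0.09422883  0.301     ] [-0.03108066  0.19558129 -0.25933725]
btn [0.54761979 0.00512851 0.301     ] [-0.07643467  0.44397466 -0.25933725]
```

View pics/side2.png

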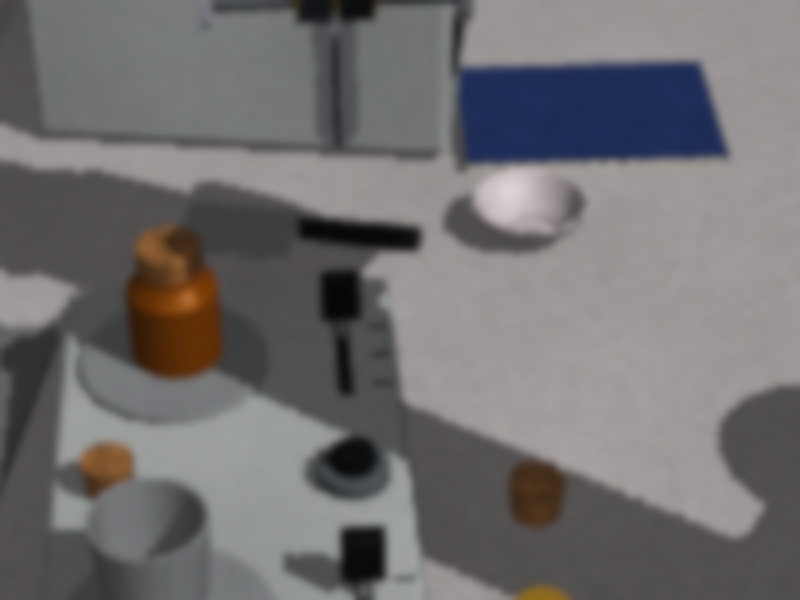

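View pics/top2.png

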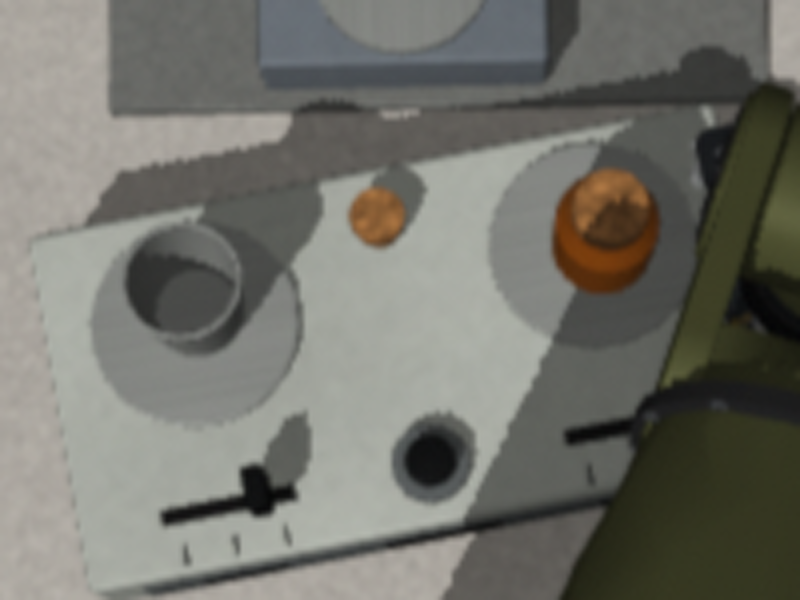

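The side view shows the closed fingertips (full picture about (319,115)) in line with the right paddle and beyond it, clear of the jar. I'll descend here.

Call:
{"op": "arm_command", "data": {
  "plan": [1, 0, 0, -0.06, 0, 1, 0, 0, -0.12, 0, 1, 0, 0, -0.18, 0, 1, 0, 0, -0.23, 0, 1, 0, 0, -0.26, 0, 1, 0, 0, -0.26, 0, 1, 0, 0, -0.26, 0]
}}

```text
time_s: 3.5
ee_pos: [0.5785, -0.1723, 0.3015]
eef_rot: [3.141, 0.0, 1.751]
force: [0.1, -0.3, 0.1]
grip_width: 0.0005
```

```bash
python3 - <<'E'
from h import *
for c,(x,y) in {"side":(235,80)}.items():
    im=vision.camera(c)
    cv2.imwrite(f"pics/{c}3.png",cv2.resize(im[y:y+150,x:x+200],None,fx=4,fy=4,interpolation=cv2.INTER_CUBIC))
q=[.6214,.0186,.1806]; o=sensors.get_obs(); p=o["ee_pos"]
print(p,o["eef_rot"],o["force"],o["time_s"])
for n,X in dict(pre=(-.075,-.172,.301),end=(-.075,-.101,.301)).items():
    w=st(q,X)[0]; print(n,w,(w-p)/.4)
E
```

```text
[ 0.57854575 -0.17235613  0.30182977] [3.14020765e+00 8.18975299e-04 1.75060013e+00] [ 0.46102669 -0.27389101  0.43954191] 3.55
pre [ 0.57851441 -0.1640741   0.301     ] [-7.83688393e-05  2.07050892e-02 -2.07442905e-03]
end [ 0.5657614  -0.09422883  0.301     ] [-0.03196089  0.19531825 -0.00207443]
```

View pics/side3.png

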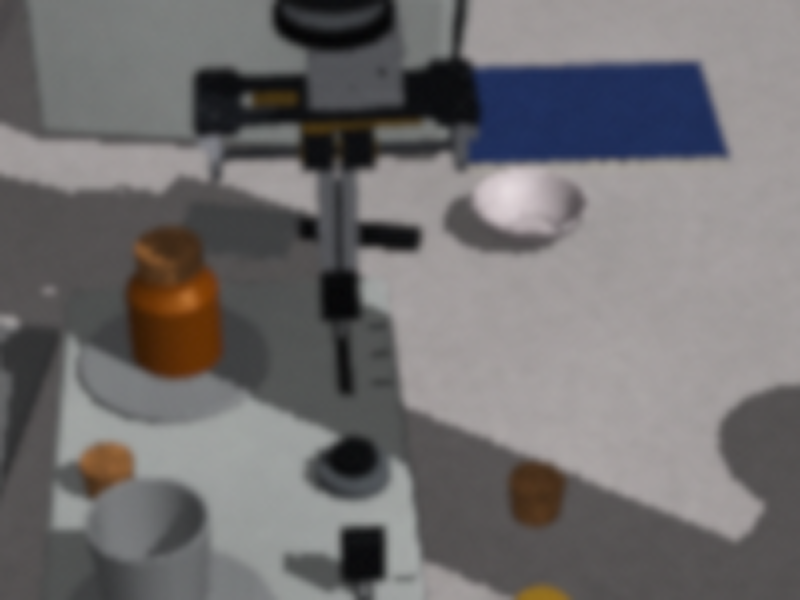

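The fingertips are right behind the paddle. I'll check that the gripper's outer feet clear the jar before pushing.

```bash
python3 - <<'E'
from h import *
q=[.6214,.0186,.1806]
for z in(.16,.18,.2,.22): print(z,(proj("side",st(q,[(.013,-.18,z),(-.163,-.18,z)]))-[235,80])*4)
# jar position from top and side
print(proj("side",st(q,(.045,-.12,.171)))*4-[940,320], proj("top",st(q,(.035,-.12,.171)))*4-[860,300])
E
```

```text
0.16 [[198.28666884 204.49442603]
 [468.21729867 192.43519233]]
0.18 [[196.28893205 178.45013672]
 [468.97157292 166.36615187]]
0.2 [[194.24999783 151.8687608 ]
 [469.74134281 139.76155515]]
0.22 [[192.16857854 124.73351146]
 [470.52709079 112.60472736]]
[[145.63261936 245.70053749]] [[603.20592841 203.27457716]]
```

Clearance between foot and cork is only about 7 mm, so I'll raise 8 mm and shift 4 mm towards the robot, then push.

Call:
{"op": "arm_command", "data": {
  "plan": [1, -0.01, 0, 0.02, 0, 1, -0.01, 0, 0.02, 0, 1, -0.015, 0.025, 0.02, 0, 1, -0.019, 0.05, 0.02, 0, 1, -0.024, 0.075, 0.02, 0, 1, -0.028, 0.1, 0.02, 0, 1, -0.033, 0.125, 0.02, 0, 1, -0.037, 0.15, 0.02, 0, 1, -0.042, 0.175, 0.02, 0, 1, -0.045, 0.19, 0.02, 0, 1, -0.045, 0.19, 0.02, 0, 1, -0.045, 0.19, 0.02, 0]
}}

```text
time_s: 4.75
ee_pos: [0.5605, -0.0974, 0.3088]
eef_rot: [3.14, 0.005, 1.75]
force: [5.8, -19.9, -4.7]
grip_width: 0.0004
```

```bash
python3 - <<'E'
from h import *
for c,(x,y) in {"side":(235,80),"top":(215,75)}.items():
    im=vision.camera(c)
    cv2.imwrite(f"pics/{c}4.png",cv2.resize(im[y:y+150,x:x+200],None,fx=4,fy=4,interpolation=cv2.INTER_CUBIC))
q=[.6214,.0186,.1806]; o=sensors.get_obs(); p=o["ee_pos"]
print(p,o["eef_rot"],o["force"],o["time_s"])
w=st(q,(-.079,-.105,.31))[0]; print(w,(w-p)/.4)
for v in(.05,.06): print(proj("side",st(q,[(-.088,-.15+v+.007,.128),(-.062,-.15+v+.007,.128),(-.075,-.15+v+.007,.094)]))*4-[940,320])
E
```

```text
[ 0.56047287 -0.097495    0.30879813] [3.14029738 0.00446123 1.75002273] [  4.91880047 -19.49892958  -3.82289453] 4.85
[ 0.56254493 -0.09888226  0.31      ] [ 0.00518016 -0.00346815  0.00300466]
[[362.17501965 317.14672938]
 [320.8542862  319.06121364]
 [342.43716229 360.66554689]]
[[363.16080969 326.76336302]
 [321.58698308 328.69512168]
 [343.28691451 370.37840277]]
```

View pics/side4.png

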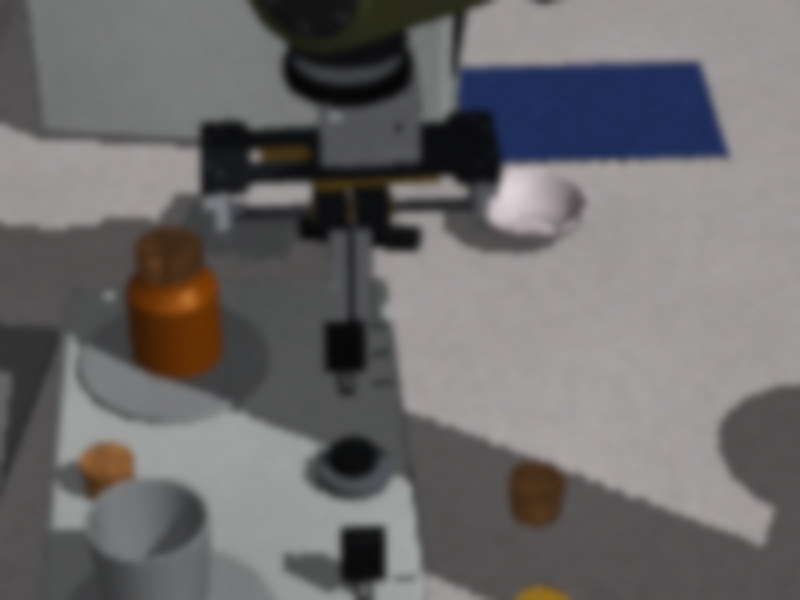

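Force 20 N is well above the 6 N humps, and the paddle bottom (crop row about 370) matches the 0.060 prediction, so the lever is home. I'll back off, lift, and go over the button.

Call:
{"op": "arm_command", "data": {
  "plan": [1, 0.005, -0.025, 0, 0, 1, 0.007, -0.04, 0, 0, 1, 0.007, -0.04, 0.04, 0, 1, 0.007, -0.04, 0.1, 0, 1, 0.007, -0.04, 0.15, 0, 1, 0.007, -0.04, 0.15, 0, 1, -0.01, 0.06, 0.15, 0, 1, -0.02, 0.14, 0.15, 0, 1, -0.028, 0.21, 0.14, 0, 1, -0.032, 0.253, 0.11, 0, 1, -0.032, 0.253, 0.08, 0, 1, -0.032, 0.253, 0.06, 0, 1, -0.032, 0.253, 0.06, 0]
}}

```text
time_s: 6.15
ee_pos: [0.5475, 0.0042, 0.3309]
eef_rot: [-3.139, -0.001, 1.75]
force: [-0.4, -0.3, 0.0]
grip_width: 0.0003
```

```bash
python3 - <<'E'
from h import *
q=[.6214,.0186,.1806]
for c,(x,y) in {"side":(235,80),"top":(215,75)}.items():
    im=vision.camera(c)
    cr=cv2.resize(im[y:y+150,x:x+200],None,fx=4,fy=4,interpolation=cv2.INTER_CUBIC)
    for y0,v in((-.15,.06),):
            yy=y0+v; X=st(q,[(-.088,yy-.007,.128),(-.062,yy-.007,.128),(-.062,yy+.007,.128),(-.088,yy+.007,.128)])
            cv2.polylines(cr,[np.int32((proj(c,X)-[x,y]+.5)*4)],True,(255,0,255),1)
    cv2.imwrite(f"pics/{c}5.png",cr)
o=sensors.get_obs(); p=o["ee_pos"]
print(p,o["eef_rot"],o["force"],o["time_s"])
w=st(q,(-.075,0,.301))[0]; print(w,(w-p)/.4)
E
```

```text
[0.54768731 0.00418343 0.3325155 ] [-3.14127295e+00 -8.10023859e-05  1.74958504e+00] [-0.62429379  0.2296421  -0.58427964] 6.25
[0.54761979 0.00512851 0.301     ] [-0.0001688   0.00236271 -0.07878875]
```

View pics/side5.png

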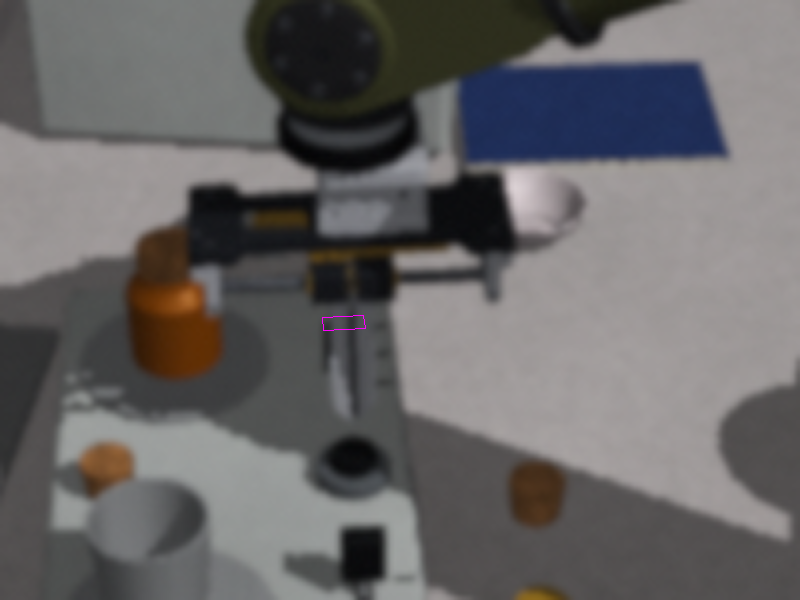

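View pics/top5.png

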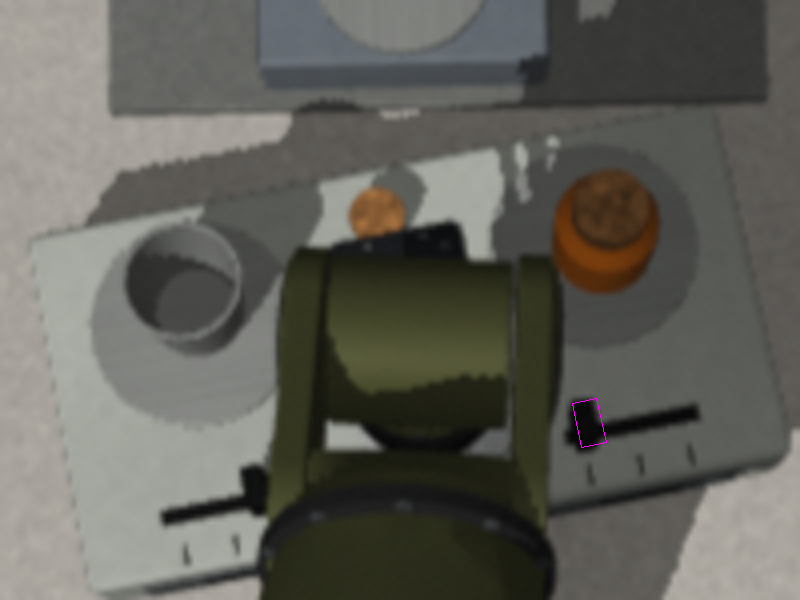

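The top view shows the right paddle at the 0.060 outline, and the fingertips stand over the button. Now I press.

Call:
{"op": "arm_command", "data": {
  "plan": [1, 0, 0.001, -0.04, 0, 1, 0, 0.001, -0.07, 0, 1, 0, 0.001, -0.08, 0, 1, 0, 0.001, -0.085, 0, 1, 0, 0.001, -0.09, 0, 1, 0, 0.001, -0.095, 0, 1, 0, 0.001, -0.097, 0, 1, 0, 0.001, -0.097, 0]
}}

```text
time_s: 7.05
ee_pos: [0.5476, 0.0053, 0.2953]
eef_rot: [3.141, 0.001, 1.751]
force: [-8.2, -2.4, 14.5]
grip_width: 0.0005
```

14.5 N with the tip at 0.096 m agrees with fully down. I'll press 1 mm further to make sure.

Call:
{"op": "arm_command", "data": {
  "plan": [1, 0, 0, -0.003, 0, 1, 0, 0, -0.003, 0]
}}

```text
time_s: 7.25
ee_pos: [0.5476, 0.0053, 0.295]
eef_rot: [3.14, 0.001, 1.751]
force: [-12.2, -2.0, 25.5]
grip_width: 0.0008
```

```bash
python3 - <<'E'
from h import *
for c,(x,y) in {"side":(235,80)}.items():
    im=vision.camera(c)
    cv2.imwrite(f"pics/{c}6.png",cv2.resize(im[y:y+150,x:x+200],None,fx=4,fy=4,interpolation=cv2.INTER_CUBIC))
o=sensors.get_obs();print(o["ee_pos"],o["force"])
E
```

```text
[0.54757476 0.00527844 0.29504008] [-11.53505233  -1.43964308  25.83776263]
```

View pics/side6.png

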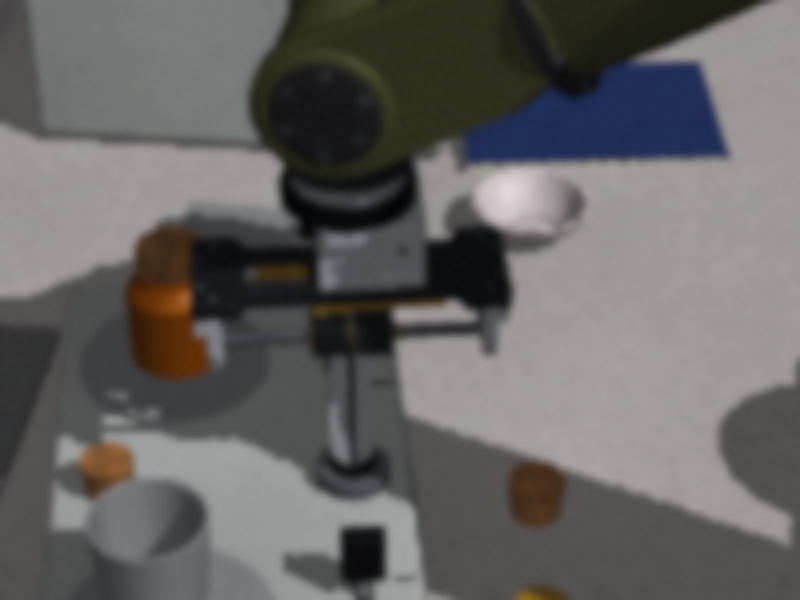

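The button is bottomed: 25 N, hardly any further motion, and the fingers sit on it at crop (350,460). I'll lift well clear.

Call:
{"op": "arm_command", "data": {
  "plan": [1, 0, 0, 0.02, 0, 1, 0, 0, 0.05, 0, 1, 0, 0, 0.12, 0, 1, 0, 0, 0.22, 0, 1, 0, 0, 0.3, 0, 1, -0.1, 0, 0.35, 0, 1, -0.2, -0.1, 0.35, 0, 1, -0.3, -0.2, 0.35, 0, 1, -0.4, -0.3, 0.35, 0, 1, -0.4, -0.4, 0.35, 0, 1, -0.4, -0.5, 0.35, 0, 1, -0.4, -0.6, 0.35, 0, 1, -0.4, -0.7, 0.35, 0, 1, -0.4, -0.7, 0.35, 0, 1, -0.4, -0.7, 0.35, 0]
}}

```text
time_s: 8.8
ee_pos: [0.3874, -0.2749, 0.4327]
eef_rot: [3.142, -0.0, 1.749]
force: [-0.2, 1.0, -0.2]
grip_width: 0.0003
```

```bash
python3 - <<'E'
from h import *
q=[.6214,.0186,.1806]
for c,(x,y) in {"side":(235,110),"top":(215,95)}.items():
    im=vision.camera(c)
    cr=cv2.resize(im[y:y+150,x:x+200],None,fx=4,fy=4,interpolation=cv2.INTER_CUBIC)
    for yy in(-.09,):
            X=st(q,[(-.088,yy-.007,.128),(-.062,yy-.007,.128),(-.062,yy+.007,.128),(-.088,yy+.007,.128)])
            cv2.polylines(cr,[np.int32((proj(c,X)-[x,y]+.5)*4)],True,(255,0,255),1)
    cv2.imwrite(f"pics/{c}7.png",cr)
o=sensors.get_obs(); print(o["ee_pos"],o["force"],o["time_s"])
E
```

```text
[ 0.38761726 -0.27382788  0.43288704] [0.18046751 0.15346442 0.18904917] 8.9
```

View pics/side7.png

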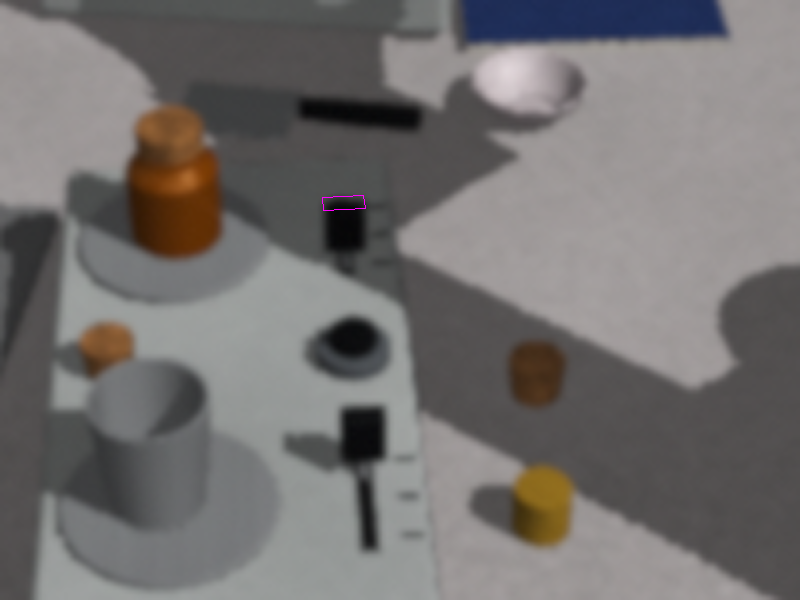

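View pics/top7.png

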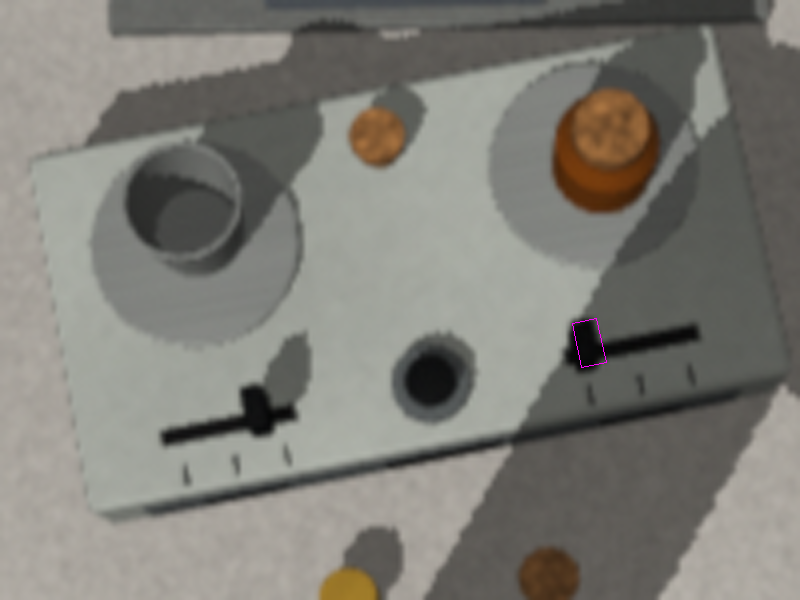

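The right paddle is at its stop and the button is up. The jar, beaker, left lever and stopper are where they were in the first pictures, and the arm is clear of everything.

```bash
python3 -c "
from station import job; print(job.hand_in())"
```

```text
the job is handed in; nothing more can be done
None
```

The job is done and handed in at about 9 s of the 42 s; the hand-in reports no verdict.

- **Lever:** The jar stood on the right plate. I pushed the right lever left with the closed fingertips until it met the hard stop at about 20 N. Both camera views afterwards showed the paddle at its second-stop position.
- **Button:** I pressed the start button until it bottomed, at about 25 N with almost no further travel, then lifted off. The last pictures show it up again.
- **Everything else:** In the last pictures the jar, beaker, deck stopper and left lever sit at the same pixels as at the start. The loose items visible in those views look unmoved. The arm is clear and the wrist force is near zero.

**Disagreements:** The network's first start-button position in the top view was about 4–5 pixels off the fitted stirrer. The overlay on the pictures confirmed the fit, so I used the fit. The gripper's outer feet would have cleared the jar's cork by only about 7 mm, so I pushed 8 mm higher and 4 mm nearer the robot than first planned.

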